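# Open the tank of the display bubble machine

## Task

Open the tank of the display bubble machine for refilling: fold up the tab on its filler cap, press the cap down until it comes up against the stop of its springy seal and unscrew it anticlockwise, without bearing hard on the seal or forcing the cap while it is still locked, then lift it off. Set it down gently, upright on its foot, inside the shallow grey tray, and leave the other goods on the counter where they are.

Things in the scene. Friction and masses are not known exactly. Their poses are not given: they have to be found in the camera images.
- machine: The bubble machine, screwed to the counter: a box 200 (x) x 220 (y) x 150 mm high, blue below, with a white tank deck; the round window with the bubble wheel is on its +x side. Origin: centre of its underside, z up. The filler port is at (-10, 30) mm of its x, y.
- port (a point): Centre of the filler port, at the top of the round white boss (108 mm across, 6 mm above the deck, 156 mm above the counter). Axes as the machine's. Turning or pulling the cap hard while it is locked in here (over 35 N between cap and machine) counts as forcing.
- seal: Black rubber ring (61 mm across) on the port, under the cap's disc. Springs with 1.2 N/mm up to a firm stop. Pressing the cap down 2 to 7 mm (differs from tank to tank, not visible) frees it: a push of 8.5 to 9 N always does, and 0.5 mm further the firm stop begins. Hold it there with 9 to 14 N while you start to turn; over 20 N between cap and seal crushes it. Origin on the port's axis.
- cap: Grey filler cap, 90 g, loose but locked in the port at the start: disc 64 mm across, 7 mm thick (28.5 to 35.5 mm above the origin), on a foot 34 mm across with two small lugs. Origin: centre of the foot's underside, 20 mm below the port when locked (a little lower if the seal sits low). z up, x towards the end of the folded tab and along the machine's x when locked.
- cap_foot (a point): The cap's origin, centre of its foot's underside. The cap turns anticlockwise seen from above, once the tab is up and it is pressed down (see seal); past 0.5 rad it cannot lock again and the push may be eased; between 1.25 and 2.25 rad it lifts straight out. Turning takes under 0.3 N m.
- tab (a joint): Angle of the grey fold-up tab on the cap: 0 folded flat (starts at 0 to 0.06), 1.57 upright, 1.7 at its stop; stiff hinge (0.02 N m), stays where left. The hinge runs along the cap's y through its axis, 40.5 mm above the foot. Plate 24 mm wide, 9 mm thick, reaching 46 mm from the hinge. Folded, its forked end straddles a white rib on the boss, so that the cap cannot turn.
- tab_end (a point): Middle of the tab's free end. Folded, it is 14 mm out beyond the disc with the plate's underside 16 mm above the boss, free on both sides. Upright, the tab stands over the cap's middle to 86 mm above the foot, broad faces towards the cap's x and -x: the handle for pressing, turning and lifting; it stands a pinch of 70 N.
- tray: Shallow grey plastic tray, fixed to the counter, 150 x 150 x 16 mm, walls and floor 4 mm. Origin: centre of its underside.
- tray_in (a point): Centre of the tray's inner floor, 4 mm above the counter.
- truck: Yellow toy truck, 130 x 64 x 72 mm, on the counter beyond the machine and the tray. Origin: centre of its underside. Leave it alone.
- refill: Clear bottle with a green label and a white cap, 68 mm across, 190 mm tall, on the robot's right. Origin: centre of its underside. Leave it alone.
- carton: Red toy carton, 100 x 70 x 85 mm, on the robot's left. Origin: centre of its underside. Leave it alone.
There are look-alikes about, which are no part of the job. Of the things that look like the cap, the smaller one is meant.

How it is judged (in metres and radians):
On the way, in this order (a step that is already met when the one before it is completed fails the run):
1. the tab stands up while the cap is still locked on the port (value of joint tab above 1.2 rad and angle between the x axis of cap and the x axis of machine, either way round below 0.2 rad and z of cap_foot in the frame of port below -0.015 m), for 0.2 s.
2. the cap is unscrewed and clear of the port (z of cap_foot in the frame of port above 0.01 m), for 0.1 s.
At the end, for the whole second after the job is handed in: The cap stands upright (within 0.15 rad) and at rest on its foot on the tray's inner floor (foot within 50 mm of the tray's centre along each of its sides and less than 4 mm above the floor) (x of cap_foot in the frame of tray_in between -0.05 and 0.05 m and y of cap_foot in the frame of tray_in between -0.05 and 0.05 m and z of cap_foot in the frame of tray_in below 0.004 m and angle between cap's own z axis and vertical below 0.15 rad and linear speed of cap below 0.02 m/s); the robot touches nothing.
It fails at once if the rubber seal is crushed: more than 20 N between cap and seal (contact force between cap and seal above 20 N).
It fails at once if the cap is banged into the tray: more than 40 N between cap and tray (contact force between cap and tray above 40 N).
It fails at once if the cap is dropped: it falls faster than 0.45 m/s with no finger on it (linear speed of cap above 0.45 m/s and contact force between the fingers and cap below 0.1 N).
It fails at once if the cap is wrenched by force against its locked track: more than 35 N between cap and machine (contact force between cap and machine above 35 N).
It fails at once if the toy truck, the refill bottle or the carton is moved more than 3 cm (distance of any of truck, refill, carton from where it was at the start of the episode above 0.03 m).
It also fails if it takes over 72 s, if anything falls off the work surface, if the arm or the gripper's body presses on something with over 40 N, if the wrist force passes 120 N, or if a joint passes its speed limit or range.

## Robot

A 6-joint arm with a two-finger parallel gripper is mounted at the origin on the work surface. World frame = base frame: x ahead of the robot, y to its left, z up, the work surface at z = 0. Lengths are in m, angles in degrees, forces in N, time in s.
With the tool pointing down it reaches from about 0.325 to 0.775 m from the base axis. Payload 5.5 kg.
Tool frame: the origin (TCP) lies between the finger pads; the fingertips stand 22 mm ahead of it and the grasp point (between the pads) lies 3 mm ahead of it (bot.tip_reach is the z of the fingertips in the tool frame, in m); z points along the fingers, y is the line along which they close (so a half turn about z gives the same grasp; the last joint's range is limited). The gripper opens to 85 mm and grips with 20 to 120 N. Pads are 22 mm wide; open, the fingers measure 114 mm over their backs; the gripper's body (76 mm by 85 mm) begins 54 mm behind the grasp point. The pads swing forward as they close: fully open they stand 13 mm farther back than shut.
Start: joints at [-76.874, 5.22, 70.514, -0, 104.267, -3.249], TCP at [0.169, -0.576, 0.222] pointing down, gripper open.
Joint ranges: [-164.24, 164.24], [-49.07, 125.15], [9.68, 141.18], [-86.29, 266.29], [3.28, 154.24], [-151.56, 151.56]. Speed limits (degrees/s): [147.25, 147.25, 172.46, 180, 180, 180].

## Interface

Orientations are given as [roll, pitch, yaw] about the fixed x, y, z axes, in that order (R = Rz(yaw) Ry(pitch) Rx(roll)).
In Python, from plant import bot, imaging, workorder gives the robot as it stands.
- The arm moves only by the shell command python3 -m pendant 'ROWS' [FORCE]. ROWS is JSON, a list of rows, each an object with "dr": the turn, a rotation vector about the tool's x, y, z in degrees, a list of three; "xyz": the shift along the tool's x, y, z in cm, a list of three; "gripper": the finger opening in cm, from 0 to 8.54. A call has 1 to 5 rows; each row shifts and turns the commanded pose from where the row before left it, along the tool's axes as they then stand; what a row does not reach is not made up. A row lasts 1/12 s, in which the tool goes at most 41.7 mm and 7.16 degrees, less where a joint would pass 70% of its speed; a pose out of reach is approached as far as the arm can. A call is refused whole if a number of a shift passes 4.17 or a number of a turn 7.16, either way. A call with a gripper value outside its range is refused whole. The fingers move at their own pace and stop on an object; FORCE is the grip in N (left out, the last holds). Time passes only in rows, so rows that do not move let the fingers close. It gives the time, the measured TCP pose, the force, the opening and the grip force at its end, in the units of the state.
- bot.get_state(): the state, without advancing time (a new reading comes with each control period).
- imaging.camera(name): name is "scene" or "top"; returns the picture (384x512x3 uint8, red, green, blue); there is no depth.
- imaging.camera_info(name): a dict with "intrinsics" (3x3 intrinsics, pixels), "R" (3x3) and "t" (3): a world point X has camera coordinates R X + t. Camera axes: x right, y down, z forward; pixel columns grow to the right and rows downward; lengths in m; the calibration is good to about 2 mm. A picture is of the moment at which its call begins. camera_info takes no time and is no camera call.
- workorder.finish_job(): hands the job in; it is judged then, once.
Trained networks look in the newest picture that a camera, given by its name, has taken for a name from the list of things; names that differ only in an ending like _2 or _b are one class to them, and where a whole thing is asked for, a point or a joint stands for the part that bears it (a point fixed in the world has none). Each returns a list of dicts, best first, with "score" (0 to 1); they miss things now and then, are a little off and sometimes report something else, mostly with a low value. They report only what shows in the picture. A call takes as long as a camera call. They do not tell look-alikes from the thing itself.
- imaging.boxes_of(query, camera): "rect" ([left, top, right, bottom] in pixels, round what is visible of it).
- imaging.outline_of(query, camera): "mask" (384x512 bool, what is visible of it) and "rect" ([left, top, right, bottom] in pixels, round what is visible of it).
The state is a dict: "time": time; "joint_positions": joint angles; "dq": joint speeds; "tau": joint torques, N m; "tcp_pos": TCP position; "tcp_rot": TCP orientation; "contact_force": force on the tool from outside, world axes, zero at the start; "wrist_torque": the same for the moment, N m; "opening": opening from 0.0 (shut) to 1.0 (fully open); "finger_force": force on a finger pad.
Only numpy, scipy, OpenCV 4.12 (cv2) and the standard library are available. Lean on these libraries where they do the work, as an engineer would, in place of code of your own. Each camera call takes 0.05 s, during which the arm holds its last target. There are 200 camera calls.

## Working session

There is one attempt and no reset: what is moved stays moved. The work goes in short steps, Python scripts to look and compute and a shell command to move; the robot and the scene stay as the last step left them, time stands still between calls to the robot, and variables do not carry over. Pictures are saved under pics/ and viewed, at most 10 in all, crops included, and the job is handed in when it is done.

```bash
mkdir -p pics; ls; cat > h.py <<'E'
import numpy as np, cv2
from plant import bot, imaging, workorder
def snap(cam,fn,crop=None,scale=1.0):
    im=imaging.camera(cam)
    if crop: l,t,r,b=crop; im=im[t:b,l:r]
    if scale!=1: im=cv2.resize(im,None,fx=scale,fy=scale,interpolation=cv2.INTER_CUBIC)
    cv2.imwrite('pics/'+fn,im[:,:,::-1])
def ray(cam,u,v,z):
    c=imaging.camera_info(cam);K,R,t=[np.array(c[k]) for k in('intrinsics','R','t')]
    o=-R.T@t; d=R.T@np.linalg.inv(K)@[u,v,1]
    return o+d*(z-o[2])/d[2]
def proj(cam,X):
    c=imaging.camera_info(cam);K,R,t=[np.array(c[k]) for k in('intrinsics','R','t')]
    p=K@(R@np.array(X)+t); return p[:2]/p[2]
E
python3 - <<'E'
from h import *
snap('top','top1.png',None,1.5); snap('scene','sc1.png',None,1.5)
for cam in('top','scene'):
    c=imaging.camera_info(cam); print(cam,(-np.array(c['R']).T@np.array(c['t'])).round(3))
    for q in('cap','tab','seal','machine','tray'):
        for d in imaging.boxes_of(q,cam): print(q,round(d['score'],2),np.round(d['rect'],1))
print(bot.get_state())
E
```

```text
pics
top [0.428 0.004 1.424]
cap 0.59 [292.1 185.4 319.  208.4]
cap 0.58 [243.2 231.2 269.4 261.7]
tab 0.57 [251.1 240.4 260.9 256.4]
tab 0.35 [189.8 178.8 233.9 221.8]
machine 0.93 [275.  159.7 356.4 233.1]
tray 0.7 [191.7 179.2 233.3 222.4]
tray 0.63 [249.3 126.4 271.  160.6]
scene [ 1.366 -0.327  1.026]
cap 0.81 [217.5 152.9 239.7 180.2]
cap 0.66 [181.8 178.7 202.8 204.3]
tab 0.7 [216.9 152.1 233.9 168.6]
tab 0.69 [189.  185.9 197.8 195.1]
machine 0.74 [137.9 165.7 232.5 266.6]
tray 0.78 [261.5 169.4 325.  216.3]
{'time': 0.6, 'joint_positions': array([-7.68711690e+01,  5.21927942e+00,  7.05113960e+01, -2.31526063e-04,
        1.04267988e+02, -3.24880530e+00]), 'dq': array([ 0.15093787,  0.05858372, -0.00321966,  0.03373038, -0.0525557 ,
        0.02518034]), 'tau': array([ 9.23146908e-04, -4.58130991e+01, -4.17852974e+01,  1.79129047e-04,
        6.01863539e-04,  5.32041696e-06]), 'tcp_pos': array([ 0.16918031, -0.57567499,  0.2216039 ]), 'tcp_rot': array([1.79998678e+02, 2.99776098e-04, 1.63775793e+01]), 'contact_force': array([ 0.37584432, -0.19615178,  0.2801719 ]), 'wrist_torque': array([ 0.03699199, -0.02109931, -0.00120016]), 'finger_force': 0.0, 'opening': 0.9980814436565679}
```

View pics/top1.png

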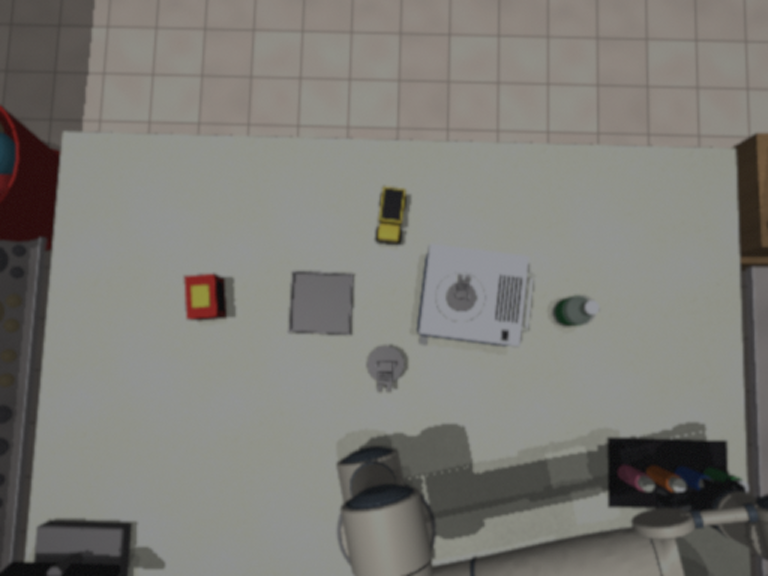

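View pics/sc1.png

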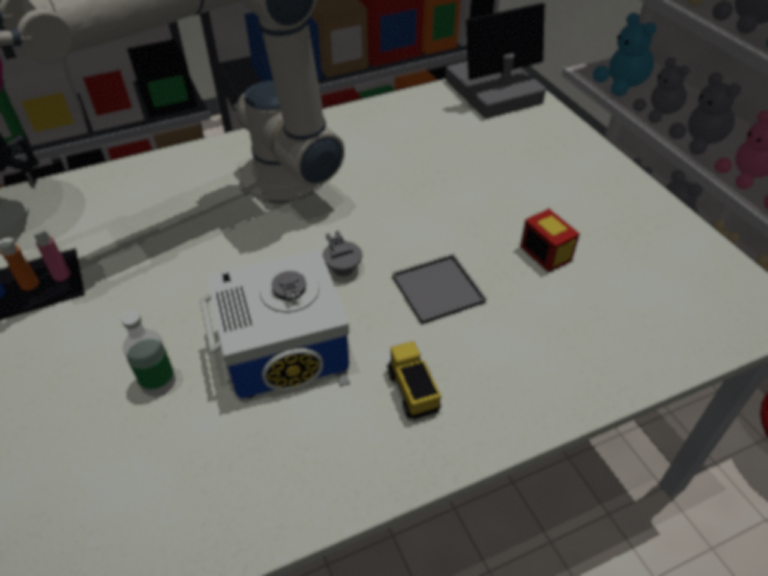

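The top view has +x up and +y left. The machine deck is at about (475,297)/1.5, and the smaller cap sits on its boss at (461,296)/1.5 with the tab pointing +x. The larger cap on the counter at (386,366)/1.5 is the decoy. The tray is at (322,303)/1.5. Next I'll fit the deck and the tray.

```bash
python3 - <<'E'
from h import *
im=imaging.camera('top'); 
g=im.astype(int)
o=imaging.outline_of('machine','top'); m=o[0]['mask']
# white deck: bright, inside mask
print(np.percentile(g[m].sum(1)/3,[5,25,50,75,95]))
deck=(m&(g.min(2)>105)).astype(np.uint8)
cs,_=cv2.findContours(deck,cv2.RETR_EXTERNAL,cv2.CHAIN_APPROX_NONE); c=max(cs,key=cv2.contourArea)
P=np.array([ray('top',p[0][0],p[0][1],.15)[:2] for p in c])
r=cv2.minAreaRect((P*1000).astype(np.float32)); print('deck',r,cv2.boxPoints(r).round(1).tolist())
big=cv2.resize(im[150:245,265:365],None,fx=6,fy=6,interpolation=cv2.INTER_CUBIC); cv2.imwrite('pics/m.png',big[:,:,::-1])
for cam in('top','scene'):
  if cam=='scene': imaging.camera('scene')
  for q,z in(('cap',.1715),('tab',.1765),('tray',.012)):
    for d in imaging.outline_of(q,cam):
        mm=d['mask']; ys,xs=np.nonzero(mm)
        print(cam,q,round(d['score'],2),mm.sum(),np.round([xs.mean(),ys.mean()],1),ray(cam,xs.mean(),ys.mean(),z).round(4))
        if q=='tray':
            c=max(cv2.findContours(mm.astype(np.uint8),0,1)[0],key=cv2.contourArea)
            print(cv2.minAreaRect(np.array([ray(cam,p[0][0],p[0][1],.016)[:2]*1000 for p in c],np.float32)))
E
```

```text
[ 98.         131.66666667 148.         148.66666667 149.        ]
deck ((536.3042602539062, -184.49078369140625), (239.83714294433594, 223.06053161621094), 84.77449035644531) [[414.29998779296875, -293.79998779296875], [636.4000244140625, -314.1000061035156], [658.2999877929688, -75.19999694824219], [436.20001220703125, -54.900001525878906]]
top cap 0.74 491 [256.7 243.8] [0.3864 0.0128 0.1715]
top cap 0.52 306 [306.9 197. ] [ 0.5405 -0.1448  0.1715]
top tab 0.52 157 [256. 250.] [0.367  0.0146 0.1765]
top tab 0.3 502 [382.8 207.5] [ 0.5131 -0.3875  0.1765]
top tray 0.78 1702 [213.  202.2] [0.5268 0.1773 0.012 ]
((527.7022705078125, 176.290283203125), (150.20223999023438, 150.5001678466797), 89.52833557128906)
top tray 0.19 333 [307.1 196.4] [ 0.557  -0.1645  0.012 ]
((560.1342163085938, -163.6171417236328), (83.9306640625, 65.2710952758789), 0.9578342437744141)
scene cap 0.59 471 [227.1 169.1] [ 0.5121 -0.0316  0.1715]
scene cap 0.54 354 [192.3 189.2] [ 0.546  -0.1468  0.1715]
scene cap 0.43 1224 [ 97.8 237.6] [ 0.6065 -0.4121  0.1715]
scene tab 0.63 110 [193.3 190.8] [ 0.5577 -0.1475  0.1765]
scene tab 0.47 144 [225.7 162.7] [ 0.4909 -0.0272  0.1765]
scene tray 0.75 1830 [292.  191.9] [0.5367 0.1721 0.012 ]
((536.3407592773438, 172.64080810546875), (158.42845153808594, 163.23272705078125), 88.77383422851562)
scene tray 0.21 6924 [184.7 217.1] [ 0.4951 -0.1722  0.012 ]
((491.9041442871094, -172.2249298095703), (277.9721984863281, 375.7861022949219), 84.42227172851562)
```

View pics/m.png

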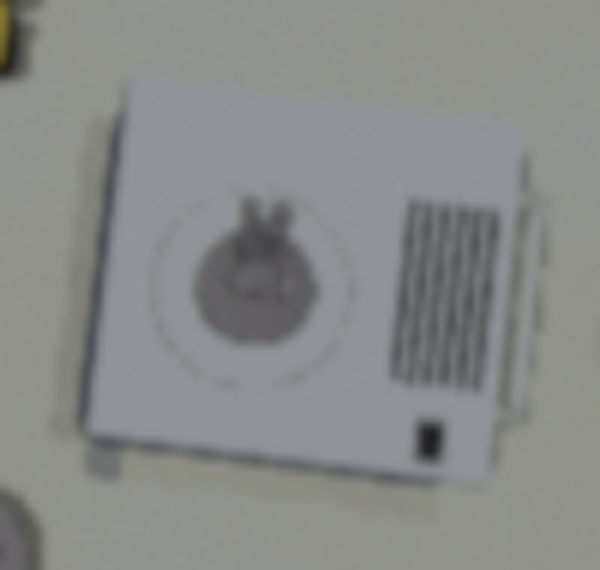

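The crop shows the deck corners at about (128,78), (527,130), (490,483) and (86,437), the cap disc centred near (256,287), and the forked tab end at (265,205).

```bash
python3 - <<'E'
from h import *
f=lambda u,v:((u+.5)/6-.5+265,(v+.5)/6-.5+150)
C=[ray('top',*f(*p),.15)[:2] for p in((128,78),(527,130),(490,483),(86,437))]
C=np.array(C);print(C.round(4),C.mean(0))
ex=(C[0]+C[1]-C[2]-C[3])/2; ey=(C[0]+C[3]-C[1]-C[2])/2
print(np.linalg.norm(ex),np.linalg.norm(ey)); a=np.degrees([np.arctan2(ex[1],ex[0]),np.arctan2(-ey[0],ey[1])]);print(a)
y=np.radians(a.mean());R=np.array([[np.cos(y),-np.sin(y)],[np.sin(y),np.cos(y)]])
print('port from deck',C.mean(0)+R@[-.01,.03])
print('disc',ray('top',*f(256,287),.1715),'boss',ray('top',*f(252.5,289),.156),'tabend',ray('top',*f(266,203),.1765))
E
```

```text
[[ 0.6551 -0.0763]
 [ 0.6319 -0.2963]
 [ 0.438  -0.2768]
 [ 0.4568 -0.0574]] [ 0.54545133 -0.1766919 ]
0.19703066842062894 0.22065341329864469
[-5.59294577 -5.47827998]
port from deck [ 0.5383919  -0.14586717]
disc [ 0.53926692 -0.14600092  0.1715    ] boss [ 0.53949917 -0.14597016  0.156     ] tabend [ 0.58428611 -0.15012259  0.1765    ]
```

```bash
python3 -m pendant '[{"xyz":[0,0,-4],"dr":[0,0,7.1]},{"xyz":[0,0,-4],"dr":[0,0,7.1]},{"xyz":[0,0,0],"dr":[0,0,7.1]},{"xyz":[2.5,-3.1,0],"dr":[0,0,0.6]},{"xyz":[2.5,-3.1,0],"dr":[0,0,0]}]'
python3 -m pendant '[{"xyz":[2.5,-3.1,0],"dr":[0,0,0]},{"xyz":[2.5,-3.1,0],"dr":[0,0,0]},{"xyz":[2.5,-3.1,0],"dr":[0,0,0]},{"xyz":[2.5,-3.1,0],"dr":[0,0,0]},{"xyz":[2.5,-3.1,0],"dr":[0,0,0]}]'
cat >> h.py <<'E'
from scipy.spatial.transform import Rotation as Ro
PORT=np.array([.539,-.146,.156]); Y=-5.5
def togo(pos,rpy=None):
    "remaining shift (cm) in tool axes and turn (deg rotvec)"
    s=bot.get_state(); R=Ro.from_euler('xyz',s['tcp_rot'],degrees=True)
    print('t',round(s['time'],2),'tcp',s['tcp_pos'].round(4),'rot',s['tcp_rot'].round(1),'F',s['contact_force'].round(1),'open',round(s['opening']*85.4,1),'ff',round(s['finger_force'],1),'q',s['joint_positions'].round(0))
    print('shift cm',(R.inv().apply(np.array(pos)-s['tcp_pos'])*100).round(2))
    if rpy is not None: print('turn',(R.inv()*Ro.from_euler('xyz',rpy,degrees=True)).as_rotvec(degrees=True).round(2))
def mpt(x,y,z):
    "point in port frame -> world"
    return PORT+Ro.from_euler('z',Y,degrees=True).apply([x,y,z])
E
python3 -c "
from h import *
togo(mpt(.043,0,.144),[180,0,Y])"
```

```text
t 1.05 tcp [ 0.1691 -0.5757  0.2216] rot [-180.    -0.    16.4] F [-0.2  1.2  0.2] open 85.1 ff 0.0 q [-77.   5.  71.   0. 104.  -3.]
shift cm [ 51.59 -29.2   -7.84]
turn [-0.   -0.   21.87]$[0]: bad value
$[0]: bad value
```

```bash
python3 -m pendant '[{"xyz":[0,0,-4],"dr":[0,0,7.1],"gripper":8.5},{"xyz":[0,0,-4],"dr":[0,0,7.1],"gripper":8.5},{"xyz":[0,0,0],"dr":[0,0,7.1],"gripper":8.5},{"xyz":[2.5,-3.1,0],"dr":[0,0,0.6],"gripper":8.5},{"xyz":[2.5,-3.1,0],"dr":[0,0,0],"gripper":8.5}]' && 
python3 -m pendant '[{"xyz":[2.5,-3.1,0],"dr":[0,0,0],"gripper":8.5},{"xyz":[2.5,-3.1,0],"dr":[0,0,0],"gripper":8.5},{"xyz":[2.5,-3.1,0],"dr":[0,0,0],"gripper":8.5},{"xyz":[2.5,-3.1,0],"dr":[0,0,0],"gripper":8.5},{"xyz":[2.5,-3.1,0],"dr":[0,0,0],"gripper":8.5}]'
python3 -c "
from h import *
togo(mpt(.043,0,.144),[180,0,Y])"
```

```text
time: 1.47
tcp_pos: [0.224, -0.5189, 0.3017]
tcp_rot: [180.0, -0.0, -5.8]
contact_force: [0.7, -0.3, -0.8]
opening: 0.998
finger_force: 0.0
time: 1.88
tcp_pos: [0.3649, -0.3747, 0.3018]
tcp_rot: [180.0, -0.0, -5.5]
contact_force: [0.9, -1.0, -0.6]
opening: 0.997
finger_force: 0.0
t 1.88 tcp [ 0.3649 -0.3747  0.3018] rot [180.   -0.   -5.5] F [ 0.9 -1.  -0.6] open 85.1 ff 0.0 q [-49.  -5.  72.   0. 112.  46.]
shift cm [ 19.42 -24.44   0.18]
turn [ 0.03 -0.03 -0.04]
```

```bash

python3 -m pendant '[{"xyz":[2.45,-3.05,0],"dr":[0,0,0],"gripper":5.5},{"xyz":[2.4,-3.05,0],"dr":[0,0,0],"gripper":5.5},{"xyz":[2.4,-3.05,0],"dr":[0,0,0],"gripper":5.5},{"xyz":[2.4,-3.05,0],"dr":[0,0,0],"gripper":5.5},{"xyz":[2.4,-3.05,0],"dr":[0,0,0],"gripper":5.5}]'  >/dev/null
python3 -m pendant '[{"xyz":[2.4,-3.05,0],"dr":[0,0,0],"gripper":5.5},{"xyz":[2.4,-3.05,0],"dr":[0,0,0],"gripper":5.5},{"xyz":[1.2,-1.5,2],"dr":[0,0,0],"gripper":5.5},{"xyz":[0,0,3],"dr":[0,0,0],"gripper":5.5},{"xyz":[0,0,0],"dr":[0,0,0],"gripper":5.5}]' >/dev/null
python3 -c "
from h import *
togo(mpt(.043,0,.028),[180,0,Y]); snap('scene','s2.png',(150,110,270,230),5);snap('top','t2.png',(265,150,365,245),5)"
```

```text
t 2.72 tcp [ 0.5645 -0.1642  0.2438] rot [-179.8    0.6   -5.4] F [-0.3  0.3 -2.6] open 55.0 ff 0.0 q [-20.   4.  69.  -0. 107.  76.]
shift cm [ 1.66 -1.54  5.97]
turn [-0.16  0.64  0.13]
```

View pics/s2.png

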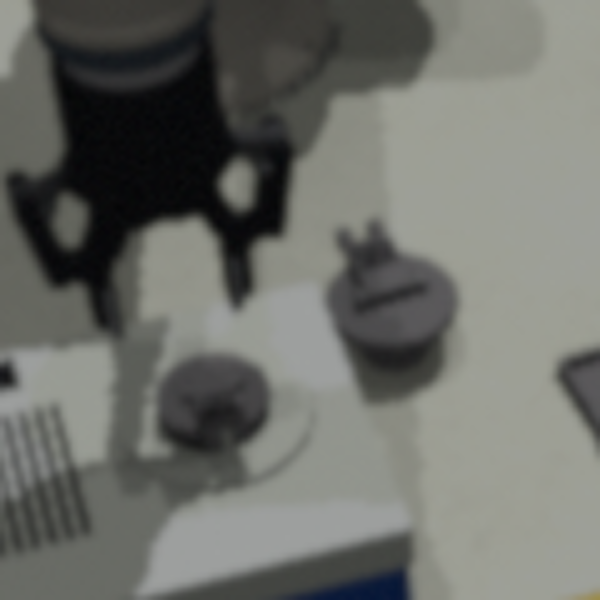

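The scene crop shows the open gripper above and behind the cap, which is at about (215,405), with its fingers on both sides along y. The tab points towards the camera. I'll shift outward, then go down.

```bash

python3 -m pendant '[{"xyz":[1.65,-1.55,0],"dr":[0,0.6,0],"gripper":5.0},{"xyz":[0,0,0],"dr":[0,0,0],"gripper":5.0},{"xyz":[0,0,2],"dr":[0,0,0],"gripper":5.0},{"xyz":[0,0,2],"dr":[0,0,0],"gripper":5.0},{"xyz":[0,0,0],"dr":[0,0,0],"gripper":5.0}]'
python3 -c "
from h import *
togo(mpt(.043,0,.028),[180,0,Y]);s=bot.get_state()
p=s['tcp_pos'];print(Ro.from_euler('z',-Y,degrees=True).apply(p-PORT).round(4))"
```

```text
time: 3.23
tcp_pos: [0.5829, -0.1532, 0.2098]
tcp_rot: [-180.0, -0.4, -5.6]
contact_force: [-0.3, -0.2, -1.2]
opening: 0.584
finger_force: 0.0
t 3.23 tcp [ 0.5829 -0.1532  0.2098] rot [-180.    -0.4   -5.6] F [-0.3 -0.2 -1.2] open 49.9 ff 0.0 q [-18.   5.  72.   0. 103.  78.]
shift cm [-0.16 -0.29  2.58]
turn [-0.02 -0.42 -0.1 ]
[ 0.0444 -0.0029  0.0538]
```

```bash

python3 -m pendant '[{"xyz":[-0.1,-0.3,0.6],"dr":[0,-0.4,0],"gripper":5.0},{"xyz":[0,0,1],"dr":[0,0,0],"gripper":5.0},{"xyz":[0,0,0.9],"dr":[0,0,0],"gripper":5.0},{"xyz":[0,0,0],"dr":[0,0,0],"gripper":5.0}]'
python3 -c "
from h import *
togo(mpt(.043,0,.028),[180,0,Y]); snap('scene','s3.png',(160,130,250,220),6);snap('top','t3.png',(265,150,365,245),5)"
```

```text
time: 3.57
tcp_pos: [0.5829, -0.1493, 0.1849]
tcp_rot: [-180.0, -0.1, -5.5]
contact_force: [-0.2, -0.2, -1.0]
opening: 0.587
finger_force: 0.0
t 3.57 tcp [ 0.5829 -0.1493  0.1849] rot [-1.8e+02 -1.0e-01 -5.5e+00] F [-0.2 -0.2 -1. ] open 50.1 ff 0.0 q [-18.   5.  74.   0. 100.  78.]
shift cm [-0.1   0.09  0.09]
turn [-0.02 -0.08 -0.03]
```

View pics/s3.png

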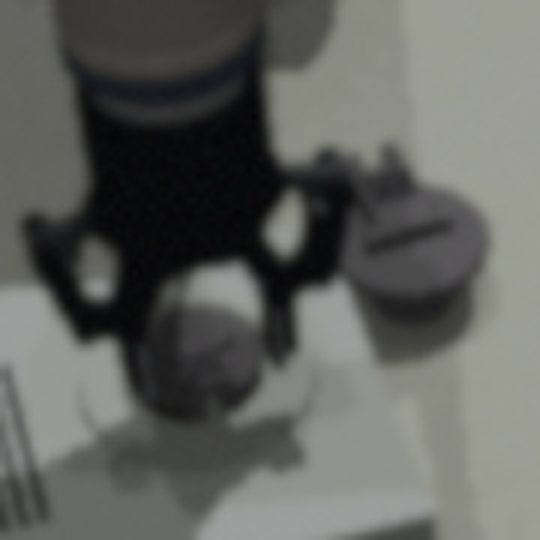

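The fingers straddle the tab end, which is at about (212,400), with one at (140,370) and the other at (280,350). I'll close gently.

```bash

python3 -m pendant '[{"xyz":[0,0.05,0],"dr":[0,0,0],"gripper":3.0},{"xyz":[0,0,0],"dr":[0,0,0],"gripper":2.7},{"xyz":[0,0,0],"dr":[0,0,0],"gripper":2.2},{"xyz":[0,0,0],"dr":[0,0,0],"gripper":2.2},{"xyz":[0,0,0],"dr":[0,0,0],"gripper":2.2}]' 20
python3 -c "
from h import *
togo(mpt(.043,0,.028),[180,0,Y])"
```

```text
time: 4.08
tcp_pos: [0.5834, -0.1498, 0.1869]
tcp_rot: [180.0, -0.2, -5.5]
contact_force: [0.5, -0.8, -0.5]
opening: 0.252
finger_force: 0.0
t 4.08 tcp [ 0.5834 -0.1498  0.1869] rot [180.   -0.2  -5.5] F [ 0.5 -0.8 -0.5] open 21.5 ff 0.0 q [-18.   5.  74.   0. 101.  78.]
shift cm [-0.16  0.04  0.29]
turn [ 0.01 -0.23 -0.02]
```

```bash

python3 -m pendant '[{"xyz":[0,0,0],"dr":[0,0,0],"gripper":1.9},{"xyz":[0,0,0],"dr":[0,0,0],"gripper":1.6},{"xyz":[0,0,0],"dr":[0,0,0],"gripper":1.6},{"xyz":[0,0,0],"dr":[0,0,0],"gripper":1.6}]' 20
python3 -c "
from h import *
togo(mpt(.043,0,.028),[180,0,Y]); snap('scene','s4.png',(160,130,250,220),6)"
```

```text
time: 4.42
tcp_pos: [0.5833, -0.1498, 0.1865]
tcp_rot: [-180.0, -0.2, -5.5]
contact_force: [-0.4, 0.2, -0.0]
opening: 0.189
finger_force: 0.0
t 4.42 tcp [ 0.5833 -0.1498  0.1865] rot [-180.    -0.2   -5.5] F [-0.4  0.2 -0. ] open 16.1 ff 0.0 q [-18.   5.  74.   0. 101.  78.]
shift cm [-0.15  0.05  0.25]
turn [-0.   -0.2  -0.02]
```

View pics/s4.png

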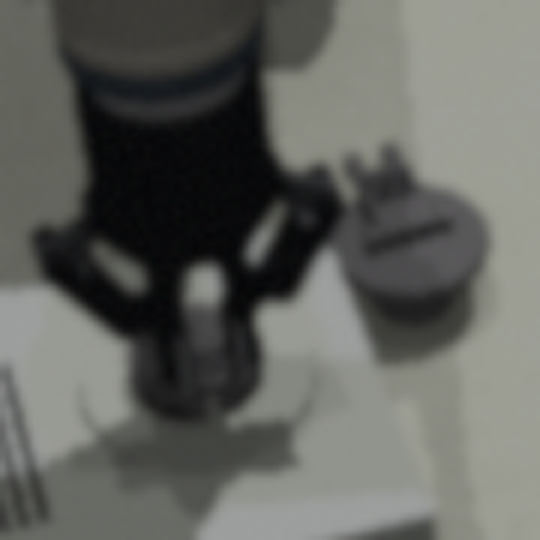

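```bash

python3 -c "
from h import *
g=lambda X:((proj('scene',X)-[160,130]+.5)*6).round(0)
s=bot.get_state();p=s['tcp_pos'];yv=Ro.from_euler('z',Y,degrees=True).apply([0,1,0])
for sy in(-1,1): print('tip',g(p+[0,0,-.022]+sy*.012*yv), 'tabcorner',g(mpt(.046,sy*.012,.0165)),g(mpt(.046,sy*.012,.0255)))
for q in((0.032,0,.0155),(-.032,0,.0155),(0,.032,.0155),(0,-.032,.0155),(.054,0,0),(0,.054,0),(0,-.054,0)):print(q,g(mpt(*q)))
print(bot.tip_reach)
"
```

```text
tip [193. 433.] tabcorner [191. 423.] [188. 409.]
tip [245. 420.] tabcorner [244. 410.] [242. 396.]
(0.032, 0, 0.0155) [210. 396.]
(-0.032, 0, 0.0155) [178. 300.]
(0, 0.032, 0.0155) [262. 331.]
(0, -0.032, 0.0155) [124. 364.]
(0.054, 0, 0) [225. 454.]
(0, 0.054, 0) [311. 343.]
(0, -0.054, 0) [ 81. 399.]
0.022
```

```bash
python3 - <<'E'
import cv2,numpy as np
a=cv2.imread('pics/sc1.png');a=cv2.resize(a,None,fx=2/3,fy=2/3)[160:215,165:225]
a=cv2.resize(a,None,fx=7,fy=7,interpolation=cv2.INTER_CUBIC)
b=cv2.imread('pics/s4.png')[200:460,60:360];
b=cv2.resize(b,None,fx=1.2,fy=1.2)
a=cv2.convertScaleAbs(a,alpha=1.6);b=cv2.convertScaleAbs(b,alpha=2)
h=max(a.shape[0],b.shape[0]);A=np.zeros((h,a.shape[1]+b.shape[1],3),np.uint8);A[:a.shape[0],:a.shape[1]]=a;A[:b.shape[0],a.shape[1]:]=b
cv2.imwrite('pics/cmp.png',A);print(A.shape)
E
```

```text
(385, 780, 3)
```

View pics/cmp.png

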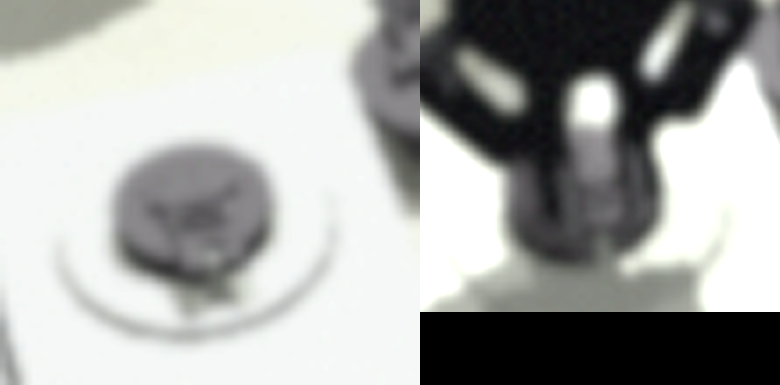

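```bash
python3 - <<'E'
from h import *
im=imaging.camera('scene')[150:210,165:225]
im=cv2.resize(im,None,fx=9,fy=9,interpolation=cv2.INTER_LANCZOS4)
im=(255*(im/255.)**.5).astype(np.uint8)
cv2.imwrite('pics/s5.png',im[:,:,::-1])
f=lambda X:((proj('scene',X)-[165,150]+.5)*9).round(0)
s=bot.get_state();p=s['tcp_pos'];yv=Ro.from_euler('z',Y,degrees=True).apply([0,1,0]);xv=Ro.from_euler('z',Y,degrees=True).apply([1,0,0])
for sy in(-1,1):
  for sx in(-1,1): print('tip',f(p+[0,0,-.022]+sy*.008*yv+sx*.011*xv))
E
```

```text
tip [249. 440.]
tip [266. 492.]
tip [301. 427.]
tip [319. 479.]
```

View pics/s5.png

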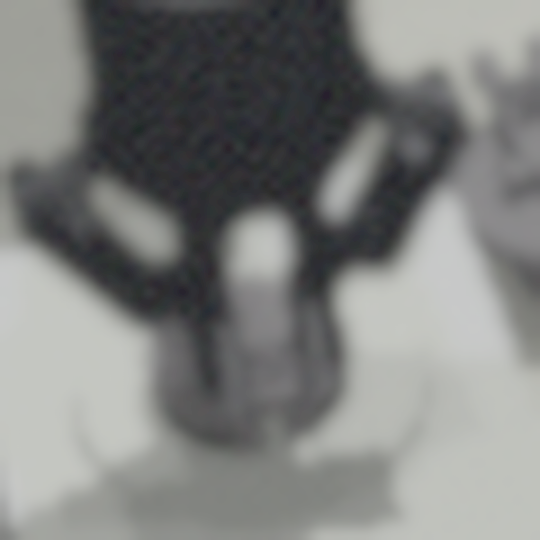

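```bash
python3 - <<'E'
from h import *
yv=Ro.from_euler('z',Y,degrees=True).apply([0,1,0])
f=lambda X:((proj('scene',X)-[150,110]+.5)*5).round(0)
for sy in(-1,1):
  for dz in(-.022,-.012,0): print('s2 finger',sy,dz,f(np.array([.5645,-.1642,.2438+dz])+sy*.034*yv))
f=lambda X:((proj('scene',X)-[165,150]+.5)*9).round(0)
for a in(0,30,60,90):
  c,s=np.cos(np.radians(a)),np.sin(np.radians(a))
  print('tab',a,[f(mpt(.046*c,y,.0205+.046*s)).tolist() for y in(-.012,.012)])
print('hinge',f(mpt(0,0,.0205)))
for d in imaging.outline_of('tab','scene'): print(d['score'],d['rect'],((np.array(d['rect']).reshape(2,2)-[165,150]+.5)*9).round())
E
```

```text
s2 finger -1 -0.022 [118. 380.]
s2 finger -1 -0.012 [116. 366.]
s2 finger -1 0 [112. 350.]
s2 finger 1 -0.022 [247. 349.]
s2 finger 1 -0.012 [245. 336.]
s2 finger 1 0 [243. 319.]
tab 0 [[239.0, 445.0], [319.0, 426.0]]
tab 30 [[226.0, 377.0], [306.0, 357.0]]
tab 60 [[206.0, 297.0], [287.0, 278.0]]
tab 90 [[186.0, 229.0], [266.0, 211.0]]
hinge [243. 330.]
0.45 [217.4, 152.8, 235.2, 168.1] [[476.  30.]
 [636. 167.]]
0.42 [195.3, 185.2, 198.4, 198.2] [[277. 321.]
 [305. 438.]]
```

```bash
python3 -m pendant '[{"xyz":[0,0,-1],"dr":[0,0,0],"gripper":1.6},{"xyz":[0,0,-1],"dr":[0,0,0],"gripper":1.6},{"xyz":[2,0,0],"dr":[0,0,0],"gripper":1.6},{"xyz":[1,0,0],"dr":[0,0,0],"gripper":1.6},{"xyz":[0,0,1.2],"dr":[0,0,0],"gripper":1.6}]'
python3 -m pendant '[{"xyz":[0,0,0.8],"dr":[0,0,0],"gripper":1.6},{"xyz":[0,0,0.3],"dr":[0,0,0],"gripper":1.6},{"xyz":[0,0,0.3],"dr":[0,0,0],"gripper":1.6},{"xyz":[0,0,0.2],"dr":[0,0,0],"gripper":1.6},{"xyz":[0,0,0],"dr":[0,0,0],"gripper":1.6}]'
python3 - <<'E'
from h import *
togo(mpt(.043,0,.028),[180,0,Y])
im=imaging.camera('scene')[150:210,165:225]
im=cv2.resize(im,None,fx=9,fy=9,interpolation=cv2.INTER_LANCZOS4)
im=(255*(im/255.)**.5).astype(np.uint8)
cv2.imwrite('pics/s6.png',im[:,:,::-1])
f=lambda X:((proj('scene',X)-[165,150]+.5)*9).round(0)
print('tip',f(bot.get_state()['tcp_pos']+[0,0,-.022]))
E
```

```text
time: 4.98
tcp_pos: [0.6155, -0.1532, 0.1985]
tcp_rot: [179.9, -0.6, -5.5]
contact_force: [-0.1, -0.7, 1.4]
opening: 0.185
finger_force: 0.0
time: 5.4
tcp_pos: [0.6127, -0.1526, 0.1782]
tcp_rot: [-180.0, -0.2, -5.5]
contact_force: [-0.0, 1.2, -0.5]
opening: 0.184
finger_force: 0.0
t 5.4 tcp [ 0.6127 -0.1526  0.1782] rot [-180.    -0.2   -5.5] F [-0.   1.2 -0.5] open 15.7 ff 0.0 q [-17.  10.  70.   0. 100.  78.]
shift cm [-3.1   0.05 -0.59]
turn [-0.01 -0.15 -0.03]
tip [310. 548.]
```

View pics/s6.png

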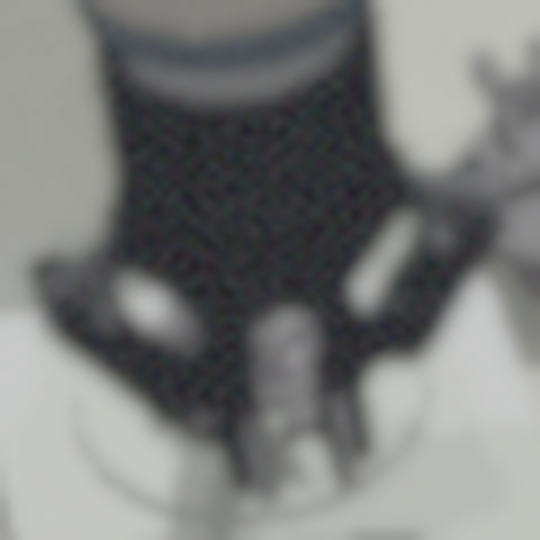

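The fingertips show at (250,485) and (355,480), about 60 px (6–7 native pixels) above the predicted position. I'll probe down to the deck to settle the offset.

```bash
python3 -m pendant '[{"xyz":[0,0,0.25],"dr":[0,0,0],"gripper":1.6},{"xyz":[0,0,0.2],"dr":[0,0,0],"gripper":1.6},{"xyz":[0,0,0.15],"dr":[0,0,0],"gripper":1.6},{"xyz":[0,0,0.1],"dr":[0,0,0],"gripper":1.6},{"xyz":[0,0,0],"dr":[0,0,0],"gripper":1.6}]'
```

```text
time: 5.87
tcp_pos: [0.6131, -0.1527, 0.1713]
tcp_rot: [-180.0, -0.2, -5.5]
contact_force: [-0.3, 0.6, -0.3]
opening: 0.184
finger_force: 0.0
```

```bash
python3 -m pendant '[{"xyz":[0,0,0.2],"dr":[0,0,0],"gripper":1.6},{"xyz":[0,0,0.2],"dr":[0,0,0],"gripper":1.6},{"xyz":[0,0,0],"dr":[0,0,0],"gripper":1.6}]'; python3 -m pendant '[{"xyz":[0,0,0.15],"dr":[0,0,0],"gripper":1.6},{"xyz":[0,0,0.15],"dr":[0,0,0],"gripper":1.6},{"xyz":[0,0,0],"dr":[0,0,0],"gripper":1.6}]'
```

```text
time: 6.12
tcp_pos: [0.6131, -0.1526, 0.1671]
tcp_rot: [-180.0, -0.2, -5.5]
contact_force: [-0.5, -0.0, -0.1]
opening: 0.184
finger_force: 0.0
time: 6.37
tcp_pos: [0.6131, -0.1527, 0.1642]
tcp_rot: [-180.0, -0.2, -5.5]
contact_force: [-0.1, -0.1, -0.9]
opening: 0.191
finger_force: 0.0
```

```bash
python3 -m pendant '[{"xyz":[0,0,0.2],"dr":[0,0,0],"gripper":1.6},{"xyz":[0,0,0.2],"dr":[0,0,0],"gripper":1.6},{"xyz":[0,0,0],"dr":[0,0,0],"gripper":1.6}]'; python3 -m pendant '[{"xyz":[0,0,0.15],"dr":[0,0,0],"gripper":1.6},{"xyz":[0,0,0.15],"dr":[0,0,0],"gripper":1.6},{"xyz":[0,0,0],"dr":[0,0,0],"gripper":1.6}]'; python3 - <<'E'
from h import *
im=imaging.camera('scene')[150:210,165:225]
im=cv2.resize(im,None,fx=9,fy=9,interpolation=cv2.INTER_LANCZOS4)
im=(255*(im/255.)**.5).astype(np.uint8)
cv2.imwrite('pics/s7.png',im[:,:,::-1])
f=lambda X:((proj('scene',X)-[165,150]+.5)*9).round(0)
print('tip',f(bot.get_state()['tcp_pos']+[0,0,-.022]))
print('deck right below',f(np.array([.613,-.1527,.15])))
E
```

```text
time: 6.62
tcp_pos: [0.6131, -0.1526, 0.16]
tcp_rot: [-180.0, -0.2, -5.5]
contact_force: [-0.1, -0.2, 0.3]
opening: 0.189
finger_force: 0.0
time: 6.87
tcp_pos: [0.6131, -0.1527, 0.1572]
tcp_rot: [-180.0, -0.2, -5.5]
contact_force: [-0.9, -0.2, 0.2]
opening: 0.188
finger_force: 0.0
tip [318. 596.]
deck right below [312. 563.]
```

```bash
python3 -m pendant '[{"xyz":[0,0,0.15],"dr":[0,0,0],"gripper":1.6},{"xyz":[0,0,0.15],"dr":[0,0,0],"gripper":1.6},{"xyz":[0,0,0],"dr":[0,0,0],"gripper":1.6}]'; python3 -m pendant '[{"xyz":[0,0,0.15],"dr":[0,0,0],"gripper":1.6},{"xyz":[0,0,0.15],"dr":[0,0,0],"gripper":1.6},{"xyz":[0,0,0],"dr":[0,0,0],"gripper":1.6}]'
```

```text
time: 7.17
tcp_pos: [0.6131, -0.1527, 0.1542]
tcp_rot: [-180.0, -0.2, -5.5]
contact_force: [-0.1, 0.6, 0.0]
opening: 0.187
finger_force: 0.0
time: 7.42
tcp_pos: [0.6131, -0.1527, 0.1512]
tcp_rot: [-180.0, -0.2, -5.5]
contact_force: [0.5, -0.3, 0.1]
opening: 0.186
finger_force: 0.0
```

View pics/s7.png

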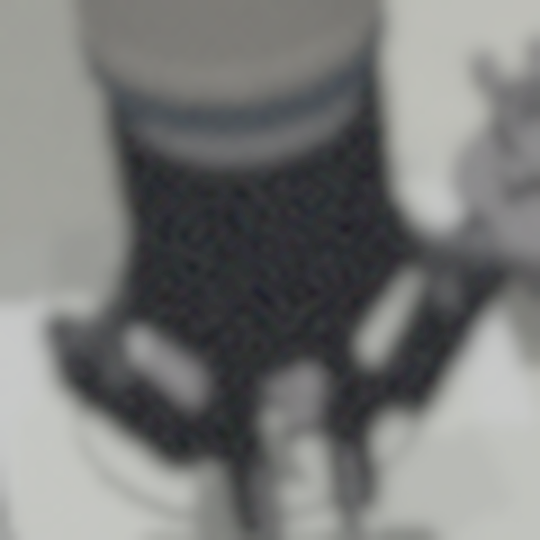

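The s7 crop has the fingertips at about (250,525) and (350,520), which puts them roughly 15 mm above the deck. There is still no contact, so the fingertips really are higher than the state suggests. I'll keep probing.

```bash
python3 -m pendant '[{"xyz":[0,0,0.15],"dr":[0,0,0],"gripper":1.6},{"xyz":[0,0,0.15],"dr":[0,0,0],"gripper":1.6},{"xyz":[0,0,0],"dr":[0,0,0],"gripper":1.6}]'|grep -E "pos|tact"; python3 -m pendant '[{"xyz":[0,0,0.15],"dr":[0,0,0],"gripper":1.6},{"xyz":[0,0,0.15],"dr":[0,0,0],"gripper":1.6},{"xyz":[0,0,0],"dr":[0,0,0],"gripper":1.6}]'|grep -E "pos|tact"; python3 -m pendant '[{"xyz":[0,0,0.15],"dr":[0,0,0],"gripper":1.6},{"xyz":[0,0,0.1],"dr":[0,0,0],"gripper":1.6},{"xyz":[0,0,0],"dr":[0,0,0],"gripper":1.6}]'|grep -E "pos|tact"
```

```text
tcp_pos: [0.6132, -0.1526, 0.1482]
contact_force: [0.6, 0.6, -0.2]
tcp_pos: [0.6132, -0.1527, 0.1452]
contact_force: [0.4, -0.5, -0.4]
tcp_pos: [0.6132, -0.1527, 0.1428]
contact_force: [0.5, 0.6, 0.4]
```

```bash
python3 -m pendant '[{"xyz":[0,0,0.15],"dr":[0,0,0],"gripper":1.6},{"xyz":[0,0,0.1],"dr":[0,0,0],"gripper":1.6},{"xyz":[0,0,0],"dr":[0,0,0],"gripper":1.6}]'|grep -E "pos|tact"; python3 -m pendant '[{"xyz":[0,0,0.15],"dr":[0,0,0],"gripper":1.6},{"xyz":[0,0,0.1],"dr":[0,0,0],"gripper":1.6},{"xyz":[0,0,0],"dr":[0,0,0],"gripper":1.6}]'|grep -E "pos|tact"
```

```text
tcp_pos: [0.6134, -0.1527, 0.1408]
contact_force: [-0.0, -0.1, 0.4]
tcp_pos: [0.6134, -0.1528, 0.1406]
contact_force: [-3.3, 2.2, 8.9]
```

```bash
python3 - <<'E'
from h import *
im0=cv2.imread('pics/m.png') # top view before
im=imaging.camera('scene')
f=lambda X:proj('scene',X).round(1)
p=bot.get_state()['tcp_pos'];print(p)
for dz in(-.022,-.01,0,.01,.02): print(dz,f(p+[0,0,dz]))
# dark pixels of the fingers: print lowest dark (<45) row per column
g=im.max(2)
for u in range(180,220): 
    col=np.nonzero(g[150:230,u]<60)[0]; print(u,(col.max()+150) if len(col) else None,end='; ')
E
```

```text
[ 0.61345354 -0.15276256  0.14061337]
-0.022 [200.4 219.8]
-0.01 [200. 217.]
0 [199.6 214.5]
0.01 [199.2 212.1]
0.02 [198.9 209.6]
180 203; 181 204; 182 205; 183 205; 184 206; 185 207; 186 207; 187 207; 188 207; 189 207; 190 210; 191 213; 192 214; 193 214; 194 215; 195 215; 196 215; 197 215; 198 197; 199 197; 200 197; 201 198; 202 212; 203 213; 204 213; 205 213; 206 211; 207 211; 208 229; 209 229; 210 229; 211 229; 212 229; 213 229; 214 229; 215 229; 216 229; 217 229; 218 229; 219 229;
```

The tips touch the deck at TCP z = 0.1406, so their true position is about 9 mm behind the reported TCP, which explains the first miss. I'll lift, move back over the tab and descend again.

```bash
python3 -m pendant '[{"xyz":[0,0,-3],"dr":[0,0,0],"gripper":1.6},{"xyz":[0,0,-3],"dr":[0,0,0],"gripper":5},{"xyz":[-1.5,0,0],"dr":[0,0,0],"gripper":5},{"xyz":[-1.6,0,0],"dr":[0,0,0],"gripper":5},{"xyz":[0,0,0],"dr":[0,0,0],"gripper":5}]'
python3 -m pendant '[{"xyz":[0,0,1],"dr":[0,0,0],"gripper":5},{"xyz":[0,0,1],"dr":[0,0,0],"gripper":5},{"xyz":[0,0,0],"dr":[0,0,0],"gripper":5}]'
python3 -c "
from h import *
togo(mpt(.043,0,-.006),[180,0,Y])"
```

```text
time: 9.13
tcp_pos: [0.5811, -0.1497, 0.1994]
tcp_rot: [180.0, -0.3, -5.5]
contact_force: [-0.7, 0.0, -0.5]
opening: 0.584
finger_force: 0.0
time: 9.38
tcp_pos: [0.5816, -0.1493, 0.1736]
tcp_rot: [-179.9, 0.1, -5.5]
contact_force: [-1.4, 0.2, -0.7]
opening: 0.585
finger_force: 0.0
t 9.38 tcp [ 0.5816 -0.1493  0.1736] rot [-1.799e+02  1.000e-01 -5.500e+00] F [-1.4  0.2 -0.7] open 50.0 ff 0.0 q [-18.   5.  75.   0. 100.  78.]
shift cm [0.03 0.08 2.36]
turn [-0.07  0.11 -0.02]
```

```bash
python3 -m pendant '[{"xyz":[0,0.05,1],"dr":[0,0,0],"gripper":5},{"xyz":[0,0,0.8],"dr":[0,0,0],"gripper":5},{"xyz":[0,0,0.4],"dr":[0,0,0],"gripper":4},{"xyz":[0,0,0],"dr":[0,0,0],"gripper":3.2},{"xyz":[0,0,0],"dr":[0,0,0],"gripper":2.6}]'
python3 -m pendant '[{"xyz":[0,0,0],"dr":[0,0,0],"gripper":2.2},{"xyz":[0,0,0],"dr":[0,0,0],"gripper":2.0},{"xyz":[0,0,0],"dr":[0,0,0],"gripper":2.0},{"xyz":[0,0,0],"dr":[0,0,0],"gripper":2.0}]' 20
python3 -c "
from h import *
togo(mpt(.043,0,-.006),[180,0,Y])"
```

```text
time: 9.8
tcp_pos: [0.5823, -0.1502, 0.1555]
tcp_rot: [-180.0, -0.1, -5.5]
contact_force: [-0.5, -0.4, -0.4]
opening: 0.306
finger_force: 0.0
time: 10.13
tcp_pos: [0.5824, -0.1503, 0.1563]
tcp_rot: [180.0, -0.2, -5.5]
contact_force: [-0.3, 0.3, -1.6]
opening: 0.276
finger_force: 21.8
t 10.13 tcp [ 0.5824 -0.1503  0.1563] rot [180.   -0.2  -5.5] F [-0.3  0.3 -1.6] open 23.6 ff 21.8 q [-18.   5.  77.   0.  97.  78.]
shift cm [-0.07 -0.01  0.63]
turn [ 0.01 -0.22 -0.02]
```

The tab is gripped (23.6 mm, 22 N). Now I'll swing it up about the hinge, about 15° first.

```bash
python3 -m pendant '[{"xyz":[0.16,0,-0.39],"dr":[0,5,0],"gripper":2},{"xyz":[0.16,0,-0.39],"dr":[0,5,0],"gripper":2},{"xyz":[0.16,0,-0.39],"dr":[0,5,0],"gripper":2},{"xyz":[0,0,0],"dr":[0,0,0],"gripper":2}]'
cat >> h.py <<'E'
def hinge():
    "TCP in hinge frame (mm, machine x,z) and hinge in tool frame (mm)"
    s=bot.get_state();R=Ro.from_euler('xyz',s['tcp_rot'],degrees=True);H=mpt(0,0,.0205)
    print('hinge in tool',(R.inv().apply(H-s['tcp_pos'])*1000).round(1),'rot',s['tcp_rot'].round(1),'F',s['contact_force'].round(1),'open',round(s['opening']*85.4,1),'ff',round(s['finger_force'],1),'q',s['joint_positions'].round(0),'M',s['wrist_torque'].round(2))
E
python3 -c "
from h import *
hinge()"
```

```text
time: 10.47
tcp_pos: [0.5847, -0.1504, 0.1679]
tcp_rot: [180.0, -15.4, -5.6]
contact_force: [1.0, 0.5, -2.9]
opening: 0.277
finger_force: 21.6
hinge in tool [-42.    0.1 -20.5] rot [180.  -15.4  -5.6] F [ 1.   0.5 -2.9] open 23.6 ff 21.6 q [-20.  -9.  91.   4.  83.  76.] M [ 0.   -0.18  0.05]
```

Forces are small. Continue.

```bash
python3 -m pendant '[{"xyz":[0.16,0,-0.39],"dr":[0,5,0],"gripper":2},{"xyz":[0.16,0,-0.39],"dr":[0,5,0],"gripper":2},{"xyz":[0.16,0,-0.39],"dr":[0,5,0],"gripper":2},{"xyz":[0.16,0,-0.39],"dr":[0,5,0],"gripper":2},{"xyz":[0,0,0],"dr":[0,0,0],"gripper":2}]'
python3 -c "
from h import *
hinge()"
python3 -m pendant '[{"xyz":[0.16,0,-0.39],"dr":[0,5,0],"gripper":2},{"xyz":[0.16,0,-0.39],"dr":[0,5,0],"gripper":2},{"xyz":[0,0,0],"dr":[0,0,0],"gripper":2}]'
python3 -c "
from h import *
hinge()"
```

```text
time: 10.88
tcp_pos: [0.5845, -0.1505, 0.1832]
tcp_rot: [-180.0, -35.2, -5.6]
contact_force: [1.4, -2.0, 0.1]
opening: 0.273
finger_force: 21.7
hinge in tool [-41.3  -0.1 -20.9] rot [-180.   -35.2   -5.6] F [ 1.4 -2.   0.1] open 23.3 ff 21.7 q [-24. -26. 108.  11.  64.  70.] M [-0.12 -0.   -0.04]
time: 11.13
tcp_pos: [0.5826, -0.1503, 0.1906]
tcp_rot: [-179.9, -45.1, -5.6]
contact_force: [1.5, -2.1, 1.2]
opening: 0.276
finger_force: 21.7
hinge in tool [-40.9  -0.  -21.1] rot [-179.9  -45.1   -5.6] F [ 1.5 -2.1  1.2] open 23.6 ff 21.7 q [-26. -34. 117.  18.  55.  65.] M [-0.17 -0.09 -0.08]
```

```bash

python3 -m pendant '[{"xyz":[0.16,0,-0.38],"dr":[0,5,0],"gripper":2},{"xyz":[0.16,0,-0.38],"dr":[0,5,0],"gripper":2},{"xyz":[0,0,0],"dr":[0,0,0],"gripper":2}]'
python3 -c "
from h import *
hinge()"
```

```text
time: 11.38
tcp_pos: [0.5795, -0.1498, 0.1979]
tcp_rot: [-179.8, -55.0, -5.6]
contact_force: [1.0, -0.6, 3.1]
opening: 0.276
finger_force: 21.4
hinge in tool [-40.8   0.2 -21.1] rot [-179.8  -55.    -5.6] F [ 1.  -0.6  3.1] open 23.6 ff 21.4 q [-29. -42. 126.  26.  47.  57.] M [-0.11 -0.07 -0.06]
```

The tab is at about 55°. I'll release it, back out along the tool axis and turn upright, then push it the rest of the way from the +x side with shut fingers.

```bash

python3 -m pendant '[{"xyz":[0,0,0],"dr":[0,0,0],"gripper":3.2},{"xyz":[0,0,0],"dr":[0,0,0],"gripper":4.5},{"xyz":[0,0,-1],"dr":[0,0,0],"gripper":4.5},{"xyz":[0,0,-2],"dr":[0,0,0],"gripper":4.5},{"xyz":[-1,0,-3],"dr":[0,-3,0],"gripper":4.5}]'
python3 -m pendant '[{"xyz":[0,0,-3],"dr":[0,-7,0],"gripper":4.5},{"xyz":[0,0,-3],"dr":[0,-7,0],"gripper":4.5},{"xyz":[2,0,-1],"dr":[0,-7,0],"gripper":4.5},{"xyz":[2,0,0],"dr":[0,-7,0],"gripper":0},{"xyz":[2,0,0],"dr":[0,-7,0],"gripper":0}]'
python3 -c "
from h import *
togo(mpt(.065,0,.062),[180,0,Y])"
```

```text
time: 11.8
tcp_pos: [0.5326, -0.1471, 0.2266]
tcp_rot: [-179.7, -51.6, -5.5]
contact_force: [0.4, -0.7, -0.4]
opening: 0.522
finger_force: 0.0
time: 12.22
tcp_pos: [0.531, -0.1488, 0.311]
tcp_rot: [179.9, -18.5, -5.5]
contact_force: [0.9, -0.7, 1.6]
opening: 0.255
finger_force: 0.0
t 12.22 tcp [ 0.531  -0.1488  0.311 ] rot [179.9 -18.5  -5.5] F [ 0.9 -0.7  1.6] open 21.8 ff 0.0 q [-23. -17.  84.   5.  95.  74.]
shift cm [ 3.94 -0.38 11.13]
turn [ 1.200e-01 -1.849e+01  1.000e-02]
```

```bash

python3 -m pendant '[{"xyz":[2.5,0,0.8],"dr":[0,-6.2,0],"gripper":0},{"xyz":[2.5,0,0.5],"dr":[0,-6.2,0],"gripper":0},{"xyz":[2.3,0,0],"dr":[0,-6.1,0],"gripper":0},{"xyz":[0,-0.2,0],"dr":[0,0,0],"gripper":0},{"xyz":[0,0,0],"dr":[0,0,0],"gripper":0}]'
python3 -c "
from h import *
togo(mpt(.065,0,.023),[180,0,Y])
imaging.camera('top');imaging.camera('scene')
for cam in('top','scene'):
  for d in imaging.boxes_of('tab',cam): print(cam,round(d['score'],2),np.round(d['rect'],1))
for a in(40,55,70,90): 
  c,s=np.cos(np.radians(a)),np.sin(np.radians(a)); print(a,[proj('scene',mpt(.046*c,y,.0205+.046*s)).round(1).tolist() for y in(-.012,.012)])
"
```

```text
time: 12.63
tcp_pos: [0.6004, -0.1528, 0.3015]
tcp_rot: [-179.8, -1.1, -5.3]
contact_force: [-1.2, 0.7, 0.5]
opening: 0.003
finger_force: 0.0
t 12.63 tcp [ 0.6004 -0.1528  0.3015] rot [-179.8   -1.1   -5.3] F [-1.2  0.7  0.5] open 0.3 ff 0.0 q [-18.   9.  58.   0. 112.  78.]
shift cm [ 0.09 -0.03 12.25]
turn [-0.24 -1.08  0.16]
top 0.66 [249.6 242.  260.5 259.8]
scene 0.71 [346.9 140.7 385.9 182.1]
scene 0.7 [219.5 152.1 234.6 169.9]
scene 0.38 [191.  181.7 196.5 188.7]
40 [[188.9, 188.4], [197.9, 186.3]]
55 [[187.8, 184.0], [196.8, 181.8]]
70 [[186.6, 179.7], [195.6, 177.6]]
90 [[185.2, 175.0], [194.1, 172.9]]
```

```bash

python3 -m pendant '[{"xyz":[0,0,3.5],"dr":[0,-1,0],"gripper":0},{"xyz":[0,0,3.5],"dr":[0,0,0],"gripper":0},{"xyz":[0,0,3],"dr":[0,0,0],"gripper":0},{"xyz":[0,0,2],"dr":[0,0,0],"gripper":0},{"xyz":[0,0,0],"dr":[0,0,0],"gripper":0}]'
python3 -m pendant '[{"xyz":[-1,0,0],"dr":[0,0,0],"gripper":0},{"xyz":[-1,0,0],"dr":[0,0,0],"gripper":0},{"xyz":[-0.5,0,0],"dr":[0,0,0],"gripper":0},{"xyz":[0,0,0],"dr":[0,0,0],"gripper":0}]'
python3 -c "
from h import *
togo(mpt(.016,0,.023),[180,0,Y])"
```

```text
time: 13.25
tcp_pos: [0.5953, -0.1518, 0.1861]
tcp_rot: [-179.8, -0.6, -5.4]
contact_force: [-1.2, 0.9, -1.2]
opening: 0.002
finger_force: 0.0
time: 13.58
tcp_pos: [0.573, -0.1503, 0.1926]
tcp_rot: [-179.9, -1.2, -5.4]
contact_force: [0.6, -0.2, -0.0]
opening: 0.001
finger_force: 0.0
t 13.58 tcp [ 0.573  -0.1503  0.1926] rot [-179.9   -1.2   -5.4] F [ 0.6 -0.2 -0. ] open 0.1 ff 0.0 q [-18.   3.  76.   0. 100.  77.]
shift cm [-1.86 -0.1   1.32]
turn [-0.08 -1.19  0.13]
```

```bash

python3 -m pendant '[{"xyz":[0,0,0.7],"dr":[0,-1,0],"gripper":0},{"xyz":[0,0,0.5],"dr":[0,0,0],"gripper":0},{"xyz":[-0.5,0,0],"dr":[0,0,0],"gripper":0},{"xyz":[-0.5,0,0],"dr":[0,0,0],"gripper":0},{"xyz":[0,0,0],"dr":[0,0,0],"gripper":0}]'
python3 -c "
from h import *
togo(mpt(.016,0,.023),[180,0,Y])"
```

```text
time: 14.0
tcp_pos: [0.5629, -0.149, 0.1756]
tcp_rot: [-179.8, 0.3, -5.3]
contact_force: [0.2, -0.2, -0.1]
opening: -0.0
finger_force: 0.0
t 14.0 tcp [ 0.5629 -0.149   0.1756] rot [-179.8    0.3   -5.3] F [ 0.2 -0.2 -0.1] open -0.0 ff 0.0 q [-18.   2.  78.   0. 100.  77.]
shift cm [-0.81 -0.07 -0.34]
turn [-0.18  0.26  0.17]
```

```bash

python3 -m pendant '[{"xyz":[-0.4,0,0],"dr":[0,0,0],"gripper":0},{"xyz":[-0.3,0,0],"dr":[0,0,0],"gripper":0},{"xyz":[-0.1,0,0],"dr":[0,0,0],"gripper":0},{"xyz":[0,0,0],"dr":[0,0,0],"gripper":0},{"xyz":[0,0,0],"dr":[0,0,0],"gripper":0}]'
python3 -c "
from h import *
togo(mpt(.016,0,.023),[180,0,Y])"
python3 -m pendant '[{"xyz":[-0.15,0,0],"dr":[0,0,0],"gripper":0},{"xyz":[-0.1,0,0],"dr":[0,0,0],"gripper":0},{"xyz":[0,0,0],"dr":[0,0,0],"gripper":0}]'
```

```text
time: 14.42
tcp_pos: [0.5556, -0.1483, 0.176]
tcp_rot: [-179.8, 0.2, -5.3]
contact_force: [0.7, 0.1, -0.6]
opening: -0.001
finger_force: 0.0
t 14.42 tcp [ 0.5556 -0.1483  0.176 ] rot [-179.8    0.2   -5.3] F [ 0.7  0.1 -0.6] open -0.1 ff 0.0 q [-18.   1.  79.   0. 100.  77.]
shift cm [-0.07 -0.07 -0.3 ]
turn [-0.17  0.19  0.17]
time: 14.67
tcp_pos: [0.5534, -0.1481, 0.1763]
tcp_rot: [-179.8, 0.1, -5.3]
contact_force: [1.0, -0.2, 1.4]
opening: -0.002
finger_force: 0.9
```

```bash

python3 -m pendant '[{"xyz":[1,0,0],"dr":[0,0,0],"gripper":0},{"xyz":[1,0,-3],"dr":[0,0,-7],"gripper":0},{"xyz":[0,0,-4],"dr":[0,0,-7],"gripper":3},{"xyz":[0,0,-4],"dr":[0,0,-7],"gripper":5},{"xyz":[0,0,-1],"dr":[0,0,-7],"gripper":5}]' >/dev/null
python3 -m pendant '[{"xyz":[0,0,0],"dr":[0,0,-7],"gripper":5},{"xyz":[0,0,0],"dr":[0,0,-7],"gripper":5},{"xyz":[0,0,0],"dr":[0,0,-7],"gripper":5},{"xyz":[0,0,0],"dr":[0,0,-7],"gripper":5},{"xyz":[0,0,0],"dr":[0,0,-7],"gripper":5}]'  >/dev/null
python3 -m pendant '[{"xyz":[0,0,0],"dr":[0,0,-7],"gripper":5},{"xyz":[0,0,0],"dr":[0,0,-7],"gripper":5},{"xyz":[0,0,0],"dr":[0,0,-7],"gripper":5},{"xyz":[0,0,0],"dr":[0,0,-6],"gripper":5},{"xyz":[0,0,0],"dr":[0,0,0],"gripper":5}]'  >/dev/null
python3 -c "
from h import *
togo(mpt(0,0,.1),[180,0,Y+90])
for cam in('top','scene'):
  imaging.camera(cam)
  for d in imaging.outline_of('tab',cam)+imaging.outline_of('cap',cam): print(cam,round(d['score'],2),np.round(d['rect'],1),d['mask'].sum())
im=imaging.camera('scene'); cv2.imwrite('pics/s8.png',im)
print(im[168:200,184:204].mean(2).astype(int))
"
```

```text
t 15.92 tcp [ 0.5733 -0.1503  0.2955] rot [-179.8   -0.2   84.9] F [-0.1 -0.5 -0.8] open 50.1 ff 0.0 q [-18.   6.  62.   0. 112. -13.]
shift cm [ 0.11 -3.43  3.97]
turn [-0.25 -0.18  0.37]
top 0.6 [250.3 242.3 260.9 259.1] 167
top 0.15 [367.6 198.9 396.8 215.4] 518
top 0.93 [244.8 232.1 267.5 258.2] 519
top 0.34 [192.8 180.4 233.9 224.8] 1701
scene 0.45 [215.  151.7 234.1 171.5] 166
scene 0.88 [216.2 153.6 238.4 183.6] 595
scene 0.56 [180.3 172.9 203.9 198.8] 400
[[143 143 143 140 136 133 135 138 141 141 142 144 145 146 146 143 138 137
  137 141]
 [144 144 144 143 143 142 143 143 143 143 143 144 145 147 149 149 147 146
  146 148]
 [144 144 144 144 145 144 144 142 140 140 141 143 144 147 151 154 152 151
  150 150]
 [141 143 144 145 145 145 142 135 128 127 134 140 143 147 152 155 154 152
  150 151]
 [133 137 139 140 142 142 136 121 105 104 119 135 144 149 153 155 154 152
  151 151]
 [119 121 118 120 129 138 134 111  85  83 106 131 144 150 154 155 153 152
  151 151]
 [106 105  94  94 115 134 132 106  73  67  95 127 143 149 153 153 152 151
  151 151]
 [102  96  78  73 101 125 122  94  61
[... 1388 characters left out ...]
  68  64
   62  82]
 [ 77  78  76  72  69  69  69  69  69  68  69  70  69  69  68  67  65  57
   54  80]
 [ 69  75  76  72  68  69  69  69  68  69  69  68  69  67  65  63  57  49
   51  84]
 [ 56  68  73  71  69  69  68  68  69  68  69  70  68  63  59  52  45  43
   64  98]
 [ 44  55  63  63  63  64  64  65  65  66  73  77  70  57  46  39  38  56
   89 116]
 [ 38  38  44  47  49  52  54  56  56  62  76  86  74  51  35  36  58  89
  117 132]
 [ 50  33  29  29  32  35  39  40  41  48  64  77  66  44  41  63  93 119
  135 141]
 [ 72  60  48  34  25  24  25  25  26  31  50  63  59  56  72  96 120 135
  141 143]
 [104 100  89  69  50  41  36  35  36  38  49  61  69  84 106 123 135 141
  143 143]]
```

The tab is upright: its dark face covers columns 187–194 and the prong tops are at row ~172–174, matching the 90° prediction. Now over the axis and down, to pinch the broad faces.

```bash

python3 -m pendant '[{"xyz":[0.1,-1.8,0],"dr":[0,0,0.4],"gripper":5},{"xyz":[0,-1.6,0],"dr":[0,0,0],"gripper":5},{"xyz":[0,0,2],"dr":[0,0,0],"gripper":5},{"xyz":[0,0,2],"dr":[0,0,0],"gripper":5},{"xyz":[0,0,0],"dr":[0,0,0],"gripper":5}]' >/dev/null
python3 -c "
from h import *
togo(mpt(0,0,.023),[180,0,Y+90])"
```

```text
t 16.68 tcp [ 0.5383 -0.1456  0.2518] rot [-179.5   -0.2   84.2] F [-1.4  0.9 -1.7] open 50.2 ff 0.0 q [-19.  -0.  73.   0. 108. -13.]
shift cm [-0.07  0.14  7.28]
turn [-0.53 -0.25 -0.28]
```

```bash

python3 -m pendant '[{"xyz":[0,0.05,2.5],"dr":[-0.4,0,-0.2],"gripper":5},{"xyz":[0,0,2.5],"dr":[0,0,0],"gripper":5},{"xyz":[0,0,1.8],"dr":[0,0,0],"gripper":5},{"xyz":[0,0,0],"dr":[0,0,0],"gripper":5},{"xyz":[0,0,0],"dr":[0,0,0],"gripper":3}]'
python3 -c "
from h import *
togo(mpt(0,0,.023),[180,0,Y+90])"
```

```text
time: 17.1
tcp_pos: [0.5399, -0.1457, 0.1879]
tcp_rot: [179.9, -0.2, 84.4]
contact_force: [0.0, -0.1, -0.0]
opening: 0.463
finger_force: 0.0
t 17.1 tcp [ 0.5399 -0.1457  0.1879] rot [179.9  -0.2  84.4] F [ 0.  -0.1 -0. ] open 39.5 ff 0.0 q [-19.  -1.  81.   0. 101. -13.]
shift cm [-0.04 -0.09  0.89]
turn [ 0.11 -0.2  -0.05]
```

```bash

python3 -m pendant '[{"xyz":[0,-0.05,0.7],"dr":[0,0,0],"gripper":3},{"xyz":[0,0,0],"dr":[0,0,0],"gripper":2},{"xyz":[0,0,0],"dr":[0,0,0],"gripper":1.2},{"xyz":[0,0,0],"dr":[0,0,0],"gripper":0.7},{"xyz":[0,0,0],"dr":[0,0,0],"gripper":0.7}]' 20
python3 -m pendant '[{"xyz":[0,0,0],"dr":[0,0,0],"gripper":0.6},{"xyz":[0,0,0],"dr":[0,0,0],"gripper":0.5},{"xyz":[0,0,0],"dr":[0,0,0],"gripper":0.4}]' 60
python3 -c "
from h import *
togo(mpt(0,0,.023),[180,0,Y+90]); print(bot.get_state()['wrist_torque'])"
```

```text
time: 17.52
tcp_pos: [0.5402, -0.1459, 0.1822]
tcp_rot: [179.7, -0.1, 84.5]
contact_force: [0.1, -0.3, 3.2]
opening: 0.101
finger_force: 23.7
time: 17.77
tcp_pos: [0.5401, -0.1459, 0.1818]
tcp_rot: [179.7, -0.1, 84.5]
contact_force: [0.6, 0.2, 3.5]
opening: 0.094
finger_force: 59.5
t 17.77 tcp [ 0.5401 -0.1459  0.1818] rot [ 1.797e+02 -1.000e-01  8.450e+01] F [0.6 0.2 3.5] open 8.0 ff 59.5 q [-19.  -2.  81.   0. 100. -13.]
shift cm [-0.02 -0.11  0.28]
turn [ 0.31 -0.15 -0.03]
[-0.08152608 -0.17122944 -0.0100974 ]
```

```bash

python3 -m pendant '[{"xyz":[0,0,0.1],"dr":[0,0,0],"gripper":0.4},{"xyz":[0,0,0.1],"dr":[0,0,0],"gripper":0.4},{"xyz":[0,0,0],"dr":[0,0,0],"gripper":0.4}]'
python3 -m pendant '[{"xyz":[0,0,0],"dr":[0,0,0],"gripper":0.4}]'|grep -E 'pos|contact'
```

```text
time: 18.02
tcp_pos: [0.5401, -0.1459, 0.1796]
tcp_rot: [179.7, -0.2, 84.5]
contact_force: [1.1, -0.6, 6.9]
opening: 0.093
finger_force: 59.9
tcp_pos: [0.5401, -0.1459, 0.1798]
contact_force: [1.5, -0.4, 5.5]
```

```bash

python3 -m pendant '[{"xyz":[0,0,0.05],"dr":[0,0,0],"gripper":0.4},{"xyz":[0,0,0.05],"dr":[0,0,0],"gripper":0.4},{"xyz":[0,0,0],"dr":[0,0,0],"gripper":0.4},{"xyz":[0,0,0],"dr":[0,0,0],"gripper":0.4}]'|grep -E 'pos|contact'
python3 -m pendant '[{"xyz":[0,0,0.05],"dr":[0,0,0],"gripper":0.4},{"xyz":[0,0,0],"dr":[0,0,0],"gripper":0.4},{"xyz":[0,0,0],"dr":[0,0,0],"gripper":0.4}]'|grep -E 'pos|contact'
```

```text
tcp_pos: [0.5402, -0.1459, 0.179]
contact_force: [0.6, 0.2, 7.2]
tcp_pos: [0.5401, -0.1459, 0.1787]
contact_force: [0.1, -0.2, 7.4]
```

```bash

python3 -m pendant '[{"xyz":[0,0,0.05],"dr":[0,0,0],"gripper":0.4},{"xyz":[0,0,0],"dr":[0,0,0],"gripper":0.4},{"xyz":[0,0,0],"dr":[0,0,0],"gripper":0.4}]'|grep -E 'pos|contact'
python3 -m pendant '[{"xyz":[0,0,0.05],"dr":[0,0,0],"gripper":0.4},{"xyz":[0,0,0],"dr":[0,0,0],"gripper":0.4},{"xyz":[0,0,0],"dr":[0,0,0],"gripper":0.4}]'|grep -E 'pos|contact'
python3 -m pendant '[{"xyz":[0,0,0.03],"dr":[0,0,0],"gripper":0.4},{"xyz":[0,0,0],"dr":[0,0,0],"gripper":0.4},{"xyz":[0,0,0],"dr":[0,0,0],"gripper":0.4}]'|grep -E 'pos|contact'
```

```text
tcp_pos: [0.5401, -0.1459, 0.1783]
contact_force: [-0.7, -0.2, 7.9]
tcp_pos: [0.5402, -0.1459, 0.1779]
contact_force: [0.2, 0.1, 7.7]
tcp_pos: [0.5402, -0.1459, 0.1777]
contact_force: [-0.4, 0.2, 8.8]
```

```bash

python3 -m pendant '[{"xyz":[0,0,0.06],"dr":[0,0,0],"gripper":0.4},{"xyz":[0,0,0],"dr":[0,0,0],"gripper":0.4},{"xyz":[0,0,0],"dr":[0,0,0],"gripper":0.4}]'|grep -E 'pos|contact'
python3 -m pendant '[{"xyz":[0,0,0.04],"dr":[0,0,0],"gripper":0.4},{"xyz":[0,0,0],"dr":[0,0,0],"gripper":0.4},{"xyz":[0,0,0],"dr":[0,0,0],"gripper":0.4}]'|grep -E 'pos|contact'
```

```text
tcp_pos: [0.5402, -0.1459, 0.1774]
contact_force: [-1.0, 0.8, 9.8]
tcp_pos: [0.5402, -0.1459, 0.1773]
contact_force: [-0.1, 0.3, 10.5]
```

Pressed against the stop at about 10.5 N. Start turning anticlockwise.

```bash

python3 -m pendant '[{"xyz":[0,0,0.02],"dr":[0,0,-1.5],"gripper":0.4},{"xyz":[0,0,0],"dr":[0,0,-2],"gripper":0.4},{"xyz":[0,0,0],"dr":[0,0,-2],"gripper":0.4},{"xyz":[0,0,0],"dr":[0,0,0],"gripper":0.4}]'
python3 -c "
from h import *
print(bot.get_state()['wrist_torque'])"
```

```text
time: 20.27
tcp_pos: [0.5404, -0.1459, 0.1773]
tcp_rot: [179.6, -0.1, 90.1]
contact_force: [0.4, 0.2, 10.1]
opening: 0.093
finger_force: 60.6
[ 0.04205911  0.04718654 -0.03371105]
```

```bash

for i in 1; do python3 -m pendant '[{"xyz":[0,0,0],"dr":[0,0,-3],"gripper":0.4},{"xyz":[0,0,0],"dr":[0,0,-3],"gripper":0.4},{"xyz":[0,0,0],"dr":[0,0,-3],"gripper":0.4},{"xyz":[0,0,0],"dr":[0,0,0],"gripper":0.4}]'; done
python3 -c "
from h import *
print(bot.get_state()['wrist_torque'])"
```

```text
time: 20.6
tcp_pos: [0.5405, -0.1459, 0.1774]
tcp_rot: [179.5, -0.0, 99.1]
contact_force: [0.0, -0.4, 11.3]
opening: 0.091
finger_force: 60.6
[-0.0043432  -0.01478618  0.02351092]
```

Turning freely at 14.6°. Continue.

```bash

python3 -m pendant '[{"xyz":[0,0,0],"dr":[0,0,-4],"gripper":0.4},{"xyz":[0,0,0],"dr":[0,0,-4],"gripper":0.4},{"xyz":[0,0,0],"dr":[0,0,-4],"gripper":0.4},{"xyz":[0,0,0],"dr":[0,0,-4],"gripper":0.4},{"xyz":[0,0,0],"dr":[0,0,0],"gripper":0.4}]'
python3 -m pendant '[{"xyz":[0,0,-0.05],"dr":[0,0,-4],"gripper":0.4},{"xyz":[0,0,-0.1],"dr":[0,0,-4],"gripper":0.4},{"xyz":[0,0,-0.1],"dr":[0,0,-4],"gripper":0.4},{"xyz":[0,0,0],"dr":[0,0,-4],"gripper":0.4},{"xyz":[0,0,0],"dr":[0,0,0],"gripper":0.4}]'
python3 -c "
from h import *
print(bot.get_state()['wrist_torque'])"
```

```text
time: 21.02
tcp_pos: [0.5406, -0.1458, 0.1773]
tcp_rot: [179.6, 0.1, 115.2]
contact_force: [-0.3, 0.5, 10.2]
opening: 0.096
finger_force: 60.6
time: 21.43
tcp_pos: [0.5402, -0.1456, 0.1787]
tcp_rot: [179.6, 0.1, 131.2]
contact_force: [2.0, -0.0, 7.1]
opening: 0.096
finger_force: 60.0
[ 0.10621497 -0.05490833  0.10189463]
```

```bash

python3 -m pendant '[{"xyz":[0,0,0],"dr":[0,0,-5],"gripper":0.4},{"xyz":[0,0,0],"dr":[0,0,-5],"gripper":0.4},{"xyz":[0,0,0],"dr":[0,0,-5],"gripper":0.4},{"xyz":[0,0,0],"dr":[0,0,-5],"gripper":0.4},{"xyz":[0,0,0],"dr":[0,0,-5],"gripper":0.4}]'
python3 -m pendant '[{"xyz":[0,0,0],"dr":[0,0,-5],"gripper":0.4},{"xyz":[0,0,0],"dr":[0,0,-5],"gripper":0.4},{"xyz":[0,0,0],"dr":[0,0,-5],"gripper":0.4},{"xyz":[0,0,0],"dr":[0,0,-5],"gripper":0.4},{"xyz":[0,0,0],"dr":[0,0,-5],"gripper":0.4}]'
python3 -m pendant '[{"xyz":[0,0,0],"dr":[0,0,-3.5],"gripper":0.4},{"xyz":[0,0,0],"dr":[0,0,0],"gripper":0.4},{"xyz":[0,0,0],"dr":[0,0,0],"gripper":0.4}]'
python3 -c "
from h import *
print(bot.get_state()['wrist_torque'])"
```

```text
time: 21.85
tcp_pos: [0.5402, -0.1455, 0.1787]
tcp_rot: [179.7, 0.3, 156.2]
contact_force: [0.9, 1.0, 7.3]
opening: 0.095
finger_force: 60.0
time: 22.27
tcp_pos: [0.5401, -0.1453, 0.1786]
tcp_rot: [179.8, 0.3, -178.8]
contact_force: [0.3, 1.0, 8.3]
opening: 0.095
finger_force: 60.0
time: 22.52
tcp_pos: [0.5401, -0.1454, 0.1786]
tcp_rot: [179.9, 0.3, -175.5]
contact_force: [0.3, 1.5, 6.3]
opening: 0.092
finger_force: 60.1
[0.19632143 0.05307649 0.0814442 ]
```

```bash

python3 -m pendant '[{"xyz":[0,0,-0.2],"dr":[0,0,0],"gripper":0.4},{"xyz":[0,0,-0.2],"dr":[0,0,0],"gripper":0.4},{"xyz":[0,0,-0.2],"dr":[0,0,0],"gripper":0.4},{"xyz":[0,0,-0.2],"dr":[0,0,0],"gripper":0.4},{"xyz":[0,0,0],"dr":[0,0,0],"gripper":0.4}]'
python3 -m pendant '[{"xyz":[0,0,-0.2],"dr":[0,0,0],"gripper":0.4},{"xyz":[0,0,-0.2],"dr":[0,0,0],"gripper":0.4},{"xyz":[0,0,-0.2],"dr":[0,0,0],"gripper":0.4},{"xyz":[0,0,0],"dr":[0,0,0],"gripper":0.4}]'
```

```text
time: 22.93
tcp_pos: [0.5394, -0.1457, 0.185]
tcp_rot: [179.8, 0.2, -175.5]
contact_force: [1.1, 0.0, 0.7]
opening: 0.09
finger_force: 59.0
time: 23.27
tcp_pos: [0.5395, -0.1458, 0.1915]
tcp_rot: [179.9, 0.2, -175.5]
contact_force: [-0.3, 1.4, -0.8]
opening: 0.093
finger_force: 58.7
```

It comes free. Lift clear and carry to the tray.

```bash

python3 -m pendant '[{"xyz":[0,0,-1],"dr":[0,0,0],"gripper":0.4},{"xyz":[0,0,-2],"dr":[0,0,0],"gripper":0.4},{"xyz":[0,0,-2],"dr":[0,0,0],"gripper":0.4},{"xyz":[0,0,-2],"dr":[0,0,0],"gripper":0.4},{"xyz":[0,0,-1],"dr":[0,0,0],"gripper":0.4}]' >/dev/null
python3 -m pendant '[{"xyz":[0,1,0],"dr":[0,0,0],"gripper":0.4},{"xyz":[0,2.5,0],"dr":[0,0,0],"gripper":0.4},{"xyz":[0,3,0],"dr":[0,0,0],"gripper":0.4},{"xyz":[0,3,0],"dr":[0,0,0],"gripper":0.4},{"xyz":[0,3,0],"dr":[0,0,0],"gripper":0.4}]' >/dev/null
python3 -m pendant '[{"xyz":[0,3,0],"dr":[0,0,0],"gripper":0.4},{"xyz":[0,3,0],"dr":[0,0,0],"gripper":0.4},{"xyz":[0,3,0],"dr":[0,0,0],"gripper":0.4},{"xyz":[0,3,0],"dr":[0,0,0],"gripper":0.4},{"xyz":[0,2,0],"dr":[0,0,0],"gripper":0.4}]' >/dev/null
python3 -c "
from h import *
togo([.5277,.1763,.055],[180,0,-175.5])
imaging.camera('scene')
for d in imaging.outline_of('cap','scene')[:3]: print(d['score'],d['rect'])
p=bot.get_state()['tcp_pos']-[0,0,.047]
print([proj('scene',p+[a,b,c]).round(1).tolist() for a,b,c in((0,-.032,.032),(0,.032,.032),(0,0,0),(0,0,.086))])"
```

```text
t 24.52 tcp [0.5175 0.1213 0.2707] rot [ 1.798e+02  1.000e-01 -1.754e+02] F [ 0.   0.4 -0.6] open 8.1 ff 58.9 q [  9.  -5.  75.   0. 109. -85.]
shift cm [-1.42  5.32 21.59]
turn [0.19 0.11 0.09]
0.73 [266.2, 119.3, 289.5, 149.3]
0.66 [214.4, 154.2, 239.2, 180.4]
[[267.2, 135.5], [287.9, 129.4], [277.2, 141.3], [278.3, 116.6]]
```

The cap is in hand where predicted (rect 266–289, 119–149). Over the tray and down.

```bash

python3 -m pendant '[{"xyz":[-0.7,2.6,0],"dr":[0,0,0],"gripper":0.4},{"xyz":[-0.7,2.6,1],"dr":[0,0,0],"gripper":0.4},{"xyz":[0,0,3],"dr":[0,0,0],"gripper":0.4},{"xyz":[0,0,3],"dr":[0,0,0],"gripper":0.4},{"xyz":[0,0,3],"dr":[0,0,0],"gripper":0.4}]' >/dev/null
python3 -m pendant '[{"xyz":[0,0,3],"dr":[0,0,0],"gripper":0.4},{"xyz":[0,0,3],"dr":[0,0,0],"gripper":0.4},{"xyz":[0,0,2],"dr":[0,0,0],"gripper":0.4},{"xyz":[0,0,1],"dr":[0,0,0],"gripper":0.4},{"xyz":[0,0,0],"dr":[0,0,0],"gripper":0.4}]' >/dev/null
python3 -c "
from h import *
togo([.5277,.1763,.051],[180,0,-175.5])"
```

```text
t 25.45 tcp [0.5272 0.1708 0.0783] rot [ 1.799e+02 -1.000e-01 -1.756e+02] F [-0.1 -0.2 -1.8] open 7.9 ff 59.0 q [ 14.  -1.  91.   0.  90. -80.]
shift cm [-0.1   0.54  2.73]
turn [ 0.06 -0.14 -0.05]
```

```bash

python3 -m pendant '[{"xyz":[0,0.5,0.8],"dr":[0,0,0],"gripper":0.4},{"xyz":[0,0,0.6],"dr":[0,0,0],"gripper":0.4},{"xyz":[0,0,0.4],"dr":[0,0,0],"gripper":0.4},{"xyz":[0,0,0.2],"dr":[0,0,0],"gripper":0.4},{"xyz":[0,0,0],"dr":[0,0,0],"gripper":0.4}]'
python3 -m pendant '[{"xyz":[0,0,0.15],"dr":[0,0,0],"gripper":0.4},{"xyz":[0,0,0.15],"dr":[0,0,0],"gripper":0.4},{"xyz":[0,0,0],"dr":[0,0,0],"gripper":0.4}]'
```

```text
time: 25.87
tcp_pos: [0.5291, 0.1768, 0.0623]
tcp_rot: [179.9, 0.2, -175.5]
contact_force: [-0.1, 0.1, -2.0]
opening: 0.094
finger_force: 59.0
time: 26.12
tcp_pos: [0.5291, 0.1767, 0.0592]
tcp_rot: [179.9, 0.2, -175.5]
contact_force: [-0.0, 0.4, -1.2]
opening: 0.089
finger_force: 59.0
```

```bash

R='x'; python3 -m pendant '[{"xyz":[0,0,0.15],"dr":[0,0,0],"gripper":0.4},{"xyz":[0,0,0.15],"dr":[0,0,0],"gripper":0.4},{"xyz":[0,0,0],"dr":[0,0,0],"gripper":0.4}]'|grep -E 'pos|cont'
python3 -m pendant '[{"xyz":[0,0,0.1],"dr":[0,0,0],"gripper":0.4},{"xyz":[0,0,0.1],"dr":[0,0,0],"gripper":0.4},{"xyz":[0,0,0],"dr":[0,0,0],"gripper":0.4}]'|grep -E 'pos|cont'
python3 -m pendant '[{"xyz":[0,0,0.1],"dr":[0,0,0],"gripper":0.4},{"xyz":[0,0,0.05],"dr":[0,0,0],"gripper":0.4},{"xyz":[0,0,0],"dr":[0,0,0],"gripper":0.4}]'|grep -E 'pos|cont'
```

```text
tcp_pos: [0.5289, 0.1767, 0.0559]
contact_force: [-0.3, -0.7, -1.8]
tcp_pos: [0.5289, 0.1767, 0.054]
contact_force: [0.3, 0.6, -0.9]
tcp_pos: [0.529, 0.1767, 0.0526]
contact_force: [0.3, 0.0, -1.2]
```

```bash

python3 -m pendant '[{"xyz":[0,0,0.1],"dr":[0,0,0],"gripper":0.4},{"xyz":[0,0,0.05],"dr":[0,0,0],"gripper":0.4},{"xyz":[0,0,0],"dr":[0,0,0],"gripper":0.4}]'|grep -E 'pos|cont'
python3 -m pendant '[{"xyz":[0,0,0.05],"dr":[0,0,0],"gripper":0.4},{"xyz":[0,0,0.05],"dr":[0,0,0],"gripper":0.4},{"xyz":[0,0,0],"dr":[0,0,0],"gripper":0.4}]'|grep -E 'pos|cont'
python3 -m pendant '[{"xyz":[0,0,0.05],"dr":[0,0,0],"gripper":0.4},{"xyz":[0,0,0.05],"dr":[0,0,0],"gripper":0.4},{"xyz":[0,0,0],"dr":[0,0,0],"gripper":0.4}]'|grep -E 'pos|cont'
```

```text
tcp_pos: [0.529, 0.1767, 0.0511]
contact_force: [-0.3, 0.4, -1.0]
tcp_pos: [0.5292, 0.1767, 0.0504]
contact_force: [0.4, -1.1, -0.7]
tcp_pos: [0.5294, 0.1767, 0.0503]
contact_force: [-2.0, -1.0, 4.9]
```

Contact (about 6 N). Release by opening, then rise.

```bash

python3 -m pendant '[{"xyz":[0,0,-0.05],"dr":[0,0,0],"gripper":0.4},{"xyz":[0,0,0],"dr":[0,0,0],"gripper":1.2},{"xyz":[0,0,0],"dr":[0,0,0],"gripper":2},{"xyz":[0,0,0],"dr":[0,0,0],"gripper":3.5},{"xyz":[0,0,0],"dr":[0,0,0],"gripper":4.5}]' 20
python3 -m pendant '[{"xyz":[0,0,-1],"dr":[0,0,0],"gripper":4.5},{"xyz":[0,0,-2.5],"dr":[0,0,0],"gripper":4.5},{"xyz":[0,0,-4],"dr":[0,0,0],"gripper":4.5},{"xyz":[0,0,-4],"dr":[0,0,0],"gripper":4.5},{"xyz":[0,0,-4],"dr":[0,0,0],"gripper":4.5}]'
python3 -m pendant '[{"xyz":[3,0,-2],"dr":[0,0,0],"gripper":4.5},{"xyz":[3,0,-2],"dr":[0,0,0],"gripper":4.5},{"xyz":[3,0,0],"dr":[0,0,0],"gripper":4.5},{"xyz":[3,0,0],"dr":[0,0,0],"gripper":4.5},{"xyz":[0,0,0],"dr":[0,0,0],"gripper":4.5}]'
python3 - <<'E'
from h import *
X=np.array([.529,.1767,.004])
for cam in('top','scene'):
    imaging.camera(cam)
    for d in imaging.boxes_of('cap',cam)[:3]: print(cam,round(d['score'],2),np.round(d['rect'],1))
    print('expect disc/foot/tabtop',[proj(cam,X+np.array(o)).round(1).tolist() for o in((0,-.032,.032),(0,.032,.032),(-.032,0,.032),(.032,0,.032),(0,0,0),(0,0,.086))])
E
```

```text
time: 28.03
tcp_pos: [0.529, 0.1767, 0.0494]
tcp_rot: [179.9, 0.2, -175.5]
contact_force: [-0.3, 0.6, 0.2]
opening: 0.504
finger_force: 0.0
time: 28.45
tcp_pos: [0.528, 0.1762, 0.207]
tcp_rot: [179.9, 0.2, -175.5]
contact_force: [0.2, -0.0, 1.1]
opening: 0.526
finger_force: 0.0
time: 28.87
tcp_pos: [0.4053, 0.1668, 0.2467]
tcp_rot: [179.8, 0.4, -175.5]
contact_force: [-0.5, 0.2, 0.3]
opening: 0.527
finger_force: 0.0
top 0.7 [242.6 231.2 268.8 262.5]
top 0.67 [199.9 193.  222.  212.4]
top 0.6 [190.9 180.9 233.1 224.8]
expect disc/foot/tabtop [[221.3, 201.3], [203.5, 200.9], [212.0, 210.0], [212.7, 192.2], [213.4, 201.8], [210.5, 199.9]]
scene 0.69 [283.6 171.5 303.6 196.2]
scene 0.65 [216.3 152.9 243.  181.7]
expect disc/foot/tabtop [[283.5, 187.7], [301.5, 181.6], [287.9, 178.1], [297.3, 191.3], [292.0, 191.6], [293.6, 172.3]]
```

The cap stands upright in the middle of the tray, where expected in both views, and the robot is clear of it. Handing in.

```bash
python3 -c "
from plant import workorder
print(workorder.finish_job())"
```

```text
the job is handed in; nothing more can be done
None
```

The cap is unscrewed and standing upright in the middle of the tray, and the job is handed in; the hand-in call returned no verdict. By the wrist readings the push on the seal stayed near 11 N and the set-down near 6 N. I did not re-check the truck, bottle and carton at the end.

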